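# Take the green-gripped caddy down from its hooks

## Robot

A 6-joint arm with a two-finger parallel gripper is mounted at the origin on a cart in front of the work surface, level with it; the furniture and walls round the work are solid. World frame = base frame: x ahead of the robot, y to its left, z up, the work surface at z = 0. Lengths are in m, angles in degrees, forces in N, time in s.
With the tool pointing down it reaches from about 0.275 to 0.75 m from the base axis. Payload 10.2 kg.
Tool frame: the origin (TCP) lies midway between the tips of the shut fingers; the grasp point (between the pads) lies 19 mm behind it; z points along the fingers, y is the line along which they close (so a half turn about z gives the same grasp; the last joint's range is limited). The gripper opens to 85 mm and grips with 20 to 120 N. Pads are 22 mm wide; open, the fingers measure 114 mm over their backs; the gripper's body (76 mm by 85 mm) begins 54 mm behind the grasp point. The pads swing forward as they close: fully open they stand 13 mm farther back than shut.
Start: joints at [-83.789, 17.928, 85.812, -0, 76.261, -12.8], TCP at [0.171, -0.496, 0.231] pointing down, gripper open.
Joint ranges: [-168.41, 168.41], [-55.51, 124.54], [10.69, 146.95], [-70.63, 250.63], [1, 178], [-165.06, 165.06]. Speed limits (degrees/s): [136.94, 136.94, 172.46, 180, 180, 180].

## Interface

Orientations are given as [roll, pitch, yaw] about the fixed x, y, z axes, in that order (R = Rz(yaw) Ry(pitch) Rx(roll)).
In Python, from cell import ctrl gives the robot as it stands.
- The arm moves only by the tool drive_tool, never from a script. Its argument "commands" is a list of rows, each an object with "slide": the shift along the tool's x, y, z in cm, a list of three; "dr": the turn, a rotation vector about the tool's x, y, z in degrees, a list of three; "grip": the closure, from 0 (fully open) to 1 (shut). A call has 1 to 12 rows; each row is the pose to reach, as a shift and turn from the pose commanded when the call began, along the tool's axes at that moment; what a row does not reach only later rows make up. A row lasts 1/12 s, in which the tool goes at most 41.7 mm and 7.16 degrees, less where a joint would pass 70% of its speed; a pose out of reach is approached as far as the arm can. A call with a gripper value outside its range is refused whole. The fingers move at their own pace and stop on an object; "newtons" is the grip in N (left out, the last holds). Time passes only in rows, so rows that repeat a pose let the fingers close. It gives the time, the measured TCP pose, the force, the opening and the grip force at its end, in the units of the state.
- ctrl.sense(): the state, without advancing time (a new reading comes with each control period).
- ctrl.grab_frame(name): name is "scene" or "side" or "wrist"; returns (picture, depth): 384x512x3 uint8, blue, green, red; 384x512 float32, m along the optical axis (not along the pixel's ray), 0 where there is no reading.
- ctrl.camera_params(name): a dict with "fx", "fy", "cx", "cy" (pixels), "R" (3x3) and "t" (3): a world point X has camera coordinates R X + t; the wrist camera has in their place "mount" (4x4, takes a point from camera to tool coordinates, whose origin is the TCP and whose axes are the flange's). Camera axes: x right, y down, z forward; pixel columns grow to the right and rows downward; lengths in m; the calibration is good to about 2 mm. A picture is of the moment at which its call begins: read the wrist's pose just before it. camera_params takes no time and is no camera call.
- ctrl.finish_job(): hands the job in; it is judged then, once.
The state is a dict: "time": time; "qpos": joint angles; "joint_vel": joint speeds; "joint_torque": joint torques, N m; "tcp_pos": TCP position; "tcp_rot": TCP orientation; "wrist_force": force on the tool from outside, world axes, zero at the start; "torque": the same for the moment, N m; "opening": finger opening in m; "finger_force": force on a finger pad.
Only numpy, scipy, OpenCV 4.12 (cv2) and the standard library are available. Lean on these libraries where they do the work, as an engineer would, in place of code of your own. Each camera call takes 0.05 s, during which the arm holds its last target. There are 200 camera calls.

## Task

Take the empty white caddy with the green grip down from its stand: lift it past the upturned tips of the hooks, then bring it forward, and stand it upright in the middle of the round cork mat. Set it down rather than dropping it, let go, and leave the caddy with the red grip hanging where it is.

Things in the scene. Friction and masses are not known exactly. Their poses are not given: they have to be found in the camera images.
- caddy_green: Caddy to take: empty open white metal box, 90 (x) x 140 (y) x 55 mm high, fixed wire bail, green grip; loose, 0.18-0.35 kg. Origin: centre of its underside, z up. Bail: 6 mm wire at x = 0; level top bar y = -58..58 mm, 155 mm above the origin. Grip on the bar's middle, 16 (x) x 44 (y) x 20 mm: take it from above, closing along x. Hangs by the bar, underside 35 mm above the worktop.
- stand_green: Fixed stand of the green-gripped caddy. Origin: on the worktop below the hook seats; hooks open to its -x; z up. 7 mm hooks at y = -42 and 42 mm: seat top z = 187 at x = 0, tip x = -24, top z = 231 mm. The caddy comes off 44 to 80 mm up (65 is good; higher, its rim meets the hooks), then 100 mm along -x. Post and crosspiece x = 78..92, to z = 226; foot x = -20..105, y = -60..60. Stands may swap.
- caddy_red: Caddy to leave: the same white box, but with a red grip and a garlic bulb in it, hanging in the same way on the other, like stand. Origin: centre of its underside.
- cork_mat: Round cork mat, 180 mm across, 6 mm thick, lying fixed on the worktop in front of and between the two stands. Origin: centre of its underside, on the worktop; its top is at z = 6 mm.
Mind the look-alikes: they are no part of the job. Leave any yellow look-alike of the stand_green alone.

How it is judged (in metres and radians):
On the way, in this order (a step that is already met when the one before it is completed fails the run):
1. the green-gripped caddy is held and lifted past the tips of its hooks (at least 40 mm up) while still over them (z of caddy_green in the frame of stand_green above 0.075 m and x of caddy_green in the frame of stand_green above -0.045 m and contact force between the fingers and caddy_green above 0.5 N), for 0.05 s.
2. the caddy, still in the grip, is over the mat's middle (within 35 mm) and less than 20 mm above the mat's top (horizontal distance between caddy_green and cork_mat below 0.035 m and z of caddy_green in the frame of cork_mat below 0.026 m and contact force between the fingers and caddy_green above 0.5 N), for 0.05 s.
At the end, for the whole second after the job is handed in: The green-gripped caddy stands at rest and upright (within 10 degrees) on the cork mat, its centre within 35 mm of the mat's centre, and the red-gripped caddy hangs within 40 mm of where it was (horizontal distance between caddy_green and cork_mat below 0.035 m and z of caddy_green in the frame of cork_mat below 0.012 m and angle between caddy_green's own z axis and vertical below 0.17 rad and linear speed of caddy_green below 0.03 m/s and distance of caddy_red from where it was at the start of the episode below 0.04 m); the robot touches nothing.
It fails at once if the red-gripped caddy is moved by more than 40 mm (distance of caddy_red from where it was at the start of the episode above 0.04 m).
It also fails if it takes over 42 s, if anything falls off the work surface, if the arm or the gripper's body presses on something with over 40 N, if the wrist force passes 120 N, or if a joint passes its speed limit or range.

## Working session

There is one attempt and no reset: what is moved stays moved. The work goes in short steps, Python scripts to look and compute and a tool call to move; the robot and the scene stay as the last step left them, time stands still between calls to the robot, and variables do not carry over. Pictures are saved under pics/ and viewed, at most 10 in all, crops included, and the job is handed in when it is done.

Besides the shell and the picture viewer there is one more tool, called after ">>>" as name(argument=value, ...) on one line, values as JSON. drive_tool: Moves the arm, as the interface text tells. Its arguments: {"type":"object","properties":{"commands":{"type":"array","items":{"type":"object","properties":{"slide":{"type":"array","items":{"type":"number"}},"dr":{"type":"array","items":{"type":"number"}},"grip":{"type":"number"}}}},"newtons":{"type":"number"}},"required":["commands"]}

```bash
mkdir -p pics
cat > h.py <<'E'
import numpy as np, cv2
from cell import ctrl
def pts(name,d):
    p=ctrl.camera_params(name); v,u=np.indices(d.shape)
    c=np.stack([(u-p['cx'])/p['fx']*d,(v-p['cy'])/p['fy']*d,d],-1)
    return (c-np.array(p['t']))@np.array(p['R'])
E
python3 - <<'E'
from h import *
for n in ("scene","side"):
    im,d=ctrl.grab_frame(n); cv2.imwrite(f"pics/{n}0.png",im); np.savez(f"{n}0.npz",im=im,d=d)
s=ctrl.sense();print(s)
E
```

```text
{'time': 0.1, 'qpos': array([-8.37896815e+01,  1.79562774e+01,  8.58495165e+01, -2.26858308e-03,
        7.62599212e+01, -1.28025371e+01]), 'joint_vel': array([ 0.00976725, -0.15323775, -0.18526958, -0.01714918, -0.07974707,
        0.05617558]), 'joint_torque': array([ 2.80715984e-03, -4.12897503e+01, -2.60139960e+01, -1.50366377e-04,
        3.03978559e-03,  3.96275993e-06]), 'tcp_pos': array([ 0.17096541, -0.49614267,  0.23079287]), 'tcp_rot': array([-1.79935430e+02, -1.24136356e-02,  1.90133886e+01]), 'wrist_force': array([0.47595732, 0.52931642, 0.16833296]), 'torque': array([ 0.00055863, -0.03326323,  0.01308523]), 'finger_force': 0.0, 'opening': 0.08536796781056895}
```

View pics/scene0.png

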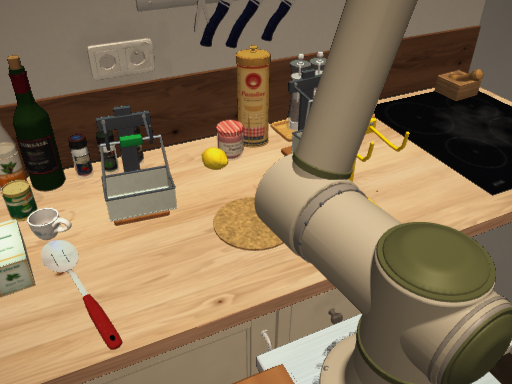

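View pics/side0.png

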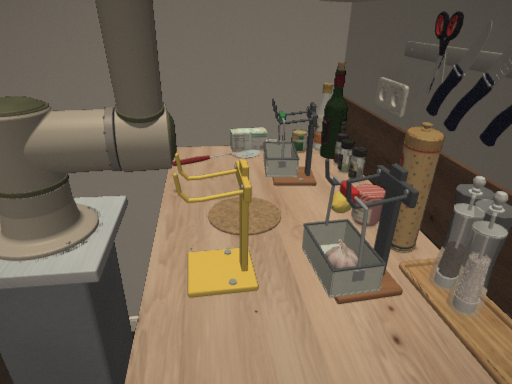

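The scene view shows the green grip at about (130,142), its white box at (140,185) and the mat at (250,222), partly hidden by the arm. The side view shows the green caddy at (282,155), the red one at (340,250), the mat at (245,214) and the yellow decoy stand at (225,220). Next I measure them.

Run:
```python
from h import *
for n in ("scene","side"):
    f=np.load(f"{n}0.npz"); im,d=f['im'],f['d']; P=pts(n,d); hsv=cv2.cvtColor(im,cv2.COLOR_BGR2HSV); ok=d>0
    g=ok&(cv2.inRange(hsv,(45,130,60),(80,255,255))>0)&(P[...,2]>.15)&(P[...,2]<.24)
    v,u=np.nonzero(g)
    if n=="scene": g[:, 180:]=0
    q=P[g]; print(n,"green",len(q),q.mean(0) if len(q) else '',np.percentile(q,[2,98],0) if len(q) else '')
    if n=="scene": roi=(slice(105,225),slice(95,180))
    else: roi=(slice(95,185),slice(260,322))
    Q=P[roi].reshape(-1,3); o=ok[roi].ravel(); Q=Q[o]
    for lo,hi in((.083,.097),(.205,.236),(.004,.022)):
        s=Q[(Q[:,2]>lo)&(Q[:,2]<hi)&(Q[:,0]<.85)]
        if len(s)>5: r=cv2.minAreaRect((s[:,:2]*1000).astype(np.float32)); print(lo,len(s),s.mean(0),r)
    # mat
    m=ok&(abs(P[...,2]-.006)<.006)&(cv2.inRange(hsv,(8,90,60),(25,255,205))>0)
    m8=cv2.morphologyEx(m.astype(np.uint8),cv2.MORPH_OPEN,np.ones((3,3)))
    R=(slice(195,250),slice(210,285)) if n=="scene" else (slice(192,238),slice(203,288))
    t=np.zeros_like(m);t[R]=1
    # mat edge by height
    z=t&ok&(P[...,2]>.0035)&(P[...,2]<.01); s=P[z]; print("mat",len(s),s.mean(0),np.percentile(s,[1,99],0), cv2.minEnclosingCircle((s[:,:2]*1000).astype(np.float32)))
```

```text
scene green 240 [0.58127334 0.22815197 0.19469508] [[0.57322979 0.20804995 0.16275291]
 [0.66448673 0.24844144 0.20237529]]
0.083 881 [0.60003587 0.22879249 0.09006051] ((672.8343505859375, 218.1554718017578), (142.68568420410156, 275.0941467285156), 83.96732330322266)
0.205 481 [0.64434151 0.22533737 0.21511893] ((616.4740600585938, 226.40480041503906), (110.7278823852539, 120.91028594970703), 84.28652954101562)
0.004 483 [0.64803142 0.22501692 0.01021693] ((713.36279296875, 209.85955810546875), (209.75169372558594, 338.6185302734375), 73.12966918945312)
mat 2298 [0.45145039 0.04418113 0.00756993] [[ 0.36752928 -0.01109139  0.00369354]
 [ 0.55132708  0.10362799  0.00990254]] ((473.9970703125, 30.321325302124023), 122.09941101074219)
side green 18 [0.57956264 0.21555811 0.19941806] [[0.57363458 0.20556586 0.19030756]
 [0.58539243 0.2344949  0.20210016]]
0.083 432 [0.61258219 0.30365943 0.08967839] ((658.7019653320312, 350.83038330078125), (408.9939880371094, 216.3513641357422), 83.54509735107422)
0.205 145 [0.62796075 0.21489536 0.2168083 ] ((615.6429443359375, 226.47293090820312), (107.69117736816406, 117.7495346069336), 83.23196411132812)
0.004 588 [0.64447547 0.25365403 0.01413937] ((663.4610595703125, 353.4031982421875), (386.3898010253906, 223.94322204589844), 87.58307647705078)
mat 1845 [0.4531987  0.00609985 0.00755169] [[ 0.36833984 -0.07128873  0.00382833]
 [ 0.53946411  0.09749718  0.00948384]] ((452.66741943359375, 41.706634521484375), 133.55572509765625)
```

>>> drive_tool(commands=[{"slide": [0, 0, -17], "dr": [0, 0, 0], "grip": 0}, {"slide": [0, 0, -17], "dr": [0, 0, 0], "grip": 0}, {"slide": [0, 0, -17], "dr": [0, 0, 0], "grip": 0}, {"slide": [0, 0, -17], "dr": [0, 0, 0], "grip": 0}, {"slide": [56.7, -54.1, -17], "dr": [0, 0, -65], "grip": 0}, {"slide": [56.7, -54.1, -17], "dr": [0, 0, -65], "grip": 0}, {"slide": [56.7, -54.1, -17], "dr": [0, 0, -65], "grip": 0}, {"slide": [56.7, -54.1, -17], "dr": [0, 0, -65], "grip": 0}, {"slide": [56.7, -54.1, -17], "dr": [0, 0, -65], "grip": 0}, {"slide": [56.7, -54.1, -17], "dr": [0, 0, -65], "grip": 0}, {"slide": [56.7, -54.1, -17], "dr": [0, 0, -65], "grip": 0}, {"slide": [56.7, -54.1, -17], "dr": [0, 0, -65], "grip": 0}])

```text
time: 1.1
tcp_pos: [0.3243, -0.1983, 0.3993]
tcp_rot: [180.0, -0.0, 76.6]
wrist_force: [0.9, 0.1, -0.6]
opening: 0.0854
finger_force: 0.0
```

```bash
python3 -c "
from h import *
print(ctrl.camera_params('wrist'))"
```

```text
{'fx': 299.6361160145129, 'fy': 299.6361160145129, 'cx': 258.9473528174052, 'cy': 195.97870190522744, 'mount': array([[-4.09786609e-05, -9.62403541e-01, -2.71623677e-01,
         6.88208058e-02],
       [ 9.99999946e-01, -1.28381173e-04,  3.04008243e-04,
        -6.13460106e-04],
       [-3.27449975e-04, -2.71623649e-01,  9.62403494e-01,
        -1.42551809e-01],
       [ 0.00000000e+00,  0.00000000e+00,  0.00000000e+00,
         1.00000000e+00]])}
```

>>> drive_tool(commands=[{"slide": [43.7, 11.8, 0], "dr": [0, 0, -7.4], "grip": 0}, {"slide": [43.7, 11.8, 0], "dr": [0, 0, -7.4], "grip": 0}, {"slide": [43.7, 11.8, 0], "dr": [0, 0, -7.4], "grip": 0}, {"slide": [43.7, 11.8, 0], "dr": [0, 0, -7.4], "grip": 0}, {"slide": [43.7, 11.8, 0], "dr": [0, 0, -7.4], "grip": 0}, {"slide": [43.7, 11.8, 0], "dr": [0, 0, -7.4], "grip": 0}, {"slide": [43.7, 11.8, 0], "dr": [0, 0, -7.4], "grip": 0}, {"slide": [43.7, 11.8, 0], "dr": [0, 0, -7.4], "grip": 0}, {"slide": [43.7, 11.8, 0], "dr": [0, 0, -7.4], "grip": 0}, {"slide": [43.7, 11.8, 0], "dr": [0, 0, -7.4], "grip": 0}, {"slide": [43.7, 11.8, 0], "dr": [0, 0, -7.4], "grip": 0}, {"slide": [43.7, 11.8, 0], "dr": [0, 0, -7.4], "grip": 0}])

```text
time: 2.1
tcp_pos: [0.5435, 0.201, 0.3964]
tcp_rot: [-179.8, -0.0, 84.0]
wrist_force: [-0.3, -0.8, -0.9]
opening: 0.0852
finger_force: 0.0
```

```bash
cat >> h.py <<'E'
from scipy.spatial.transform import Rotation as Ro
def wrist():
    s=ctrl.sense(); im,d=ctrl.grab_frame("wrist"); p=ctrl.camera_params("wrist"); M=p['mount']
    v,u=np.indices(d.shape); c=np.stack([(u-p['cx'])/p['fx']*d,(v-p['cy'])/p['fy']*d,d],-1)
    T=c@M[:3,:3].T+M[:3,3]
    return s,im,d,T@Ro.from_euler('xyz',s['tcp_rot'],degrees=True).as_matrix().T+s['tcp_pos']
E
python3 - <<'E'
from h import *
s,im,d,P=wrist(); print(s['tcp_pos'],s['tcp_rot']); cv2.imwrite("pics/w1.png",im); np.savez("w1.npz",im=im,d=d,P=P)
hsv=cv2.cvtColor(im,cv2.COLOR_BGR2HSV)
g=(d>0)&(cv2.inRange(hsv,(45,130,60),(80,255,255))>0)&(P[...,2]>.188)&(P[...,2]<.215)
q=P[g]; print(len(q),q.mean(0),np.percentile(q,[2,98],0),cv2.minAreaRect((q[:,:2]*1000).astype(np.float32)))
E
```

```text
[0.54354495 0.20100491 0.39641163] [-1.79758751e+02 -9.58714113e-03  8.39735773e+01]
326 [0.58346475 0.22756724 0.19935387] [[0.57687443 0.20958354 0.1978428 ]
 [0.58998122 0.2462894  0.20114389]] ((583.182373046875, 228.1681365966797), (38.17375183105469, 11.75606632232666), 83.0768051147461)
```

View pics/w1.png

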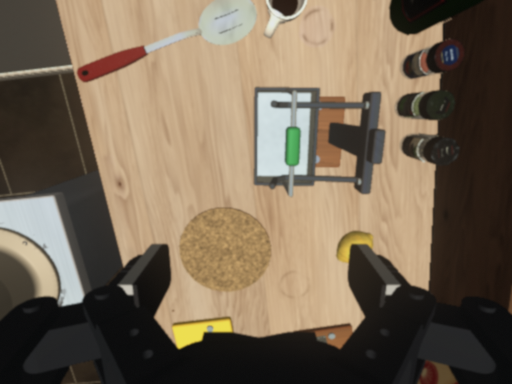

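The wrist view shows the green grip at (292,146), the hooks opening to the left, and the whole mat at (225,249). The path between them is clear. Next I fit the bar's yaw and the mat's centre.

Run:
```python
from h import *
f=np.load("w1.npz"); im,d,P=f['im'],f['d'],f['P']; ok=d>0
m=np.zeros(d.shape,bool); m[200:300,172:280]=1
hsv=cv2.cvtColor(im,cv2.COLOR_BGR2HSV)
print(hsv[249,225],hsv[200,225-60],hsv[225,300])
c=m&ok&(cv2.GaussianBlur(hsv,(5,5),0)[...,2]<185)
n,l,st,ce=cv2.connectedComponentsWithStats(c.astype(np.uint8)); k=1+st[1:,4].argmax(); print(st[k])
q=P[l==k]; print("mat",q.mean(0),cv2.minEnclosingCircle((q[:,:2]*1000).astype(np.float32)))
# bar
r=np.zeros(d.shape,bool); r[92:196,284:302]=1
b=r&ok&(abs(P[...,2]-.192)<.012); q=P[b]; vx=cv2.fitLine((q[:,:2]).astype(np.float32),cv2.DIST_HUBER,0,.01,.01).ravel(); print("bar",len(q),q.mean(0),vx,np.degrees(np.arctan2(vx[1],vx[0])), np.percentile(q,[1,99],0))
r[:]=0; r[85:195,355:385]=1
b=r&ok&(abs(P[...,2]-.222)<.008); q=P[b]; print("cross",len(q),q.mean(0),cv2.minAreaRect((q[:,:2]*1000).astype(np.float32)))
```

```text
[ 18 118 155] [ 16  81 196] [ 17  84 204]
[ 178  200   94   97 6346]
mat [0.45618886 0.02009251 0.0051482 ] ((465.7102355957031, 13.43413257598877), 104.16480255126953)
bar 1075 [0.58308409 0.23108151 0.19435157] [0.09905787 0.99508166 0.5830841  0.23108152] 84.31507 [[0.57300008 0.17154198 0.18321726]
 [0.59615049 0.28480491 0.20094571]]
cross 496 [0.66702373 0.22300998 0.22381162] ((668.09716796875, 222.1603546142578), (36.030548095703125, 12.143808364868164), 83.15660095214844)
```

>>> drive_tool(commands=[{"slide": [3.1, 3.7, 0], "grip": 0}, {"slide": [3.1, 3.7, 0], "grip": 0}, {"slide": [3.1, 3.7, 4], "grip": 0}, {"slide": [3.1, 3.7, 8], "grip": 0}, {"slide": [3.1, 3.7, 12], "grip": 0}, {"slide": [3.1, 3.7, 14], "grip": 0}, {"slide": [3.1, 3.7, 14], "grip": 0}, {"slide": [3.1, 3.7, 14], "grip": 0}, {"slide": [3.1, 3.7, 14], "grip": 0}])

```text
invalid input
```

Run:
```python
from h import *
s,im,d,P=wrist(); print(s['tcp_pos'],s['tcp_rot']); cv2.imwrite("pics/w2.png",im)
hsv=cv2.cvtColor(im,cv2.COLOR_BGR2HSV)
g=(d>0)&(cv2.inRange(hsv,(45,130,60),(80,255,255))>0)&(P[...,2]>.188)&(P[...,2]<.215)
q=P[g]; print(len(q),q.mean(0),np.percentile(q,[2,98],0),cv2.minAreaRect((q[:,:2]*1000).astype(np.float32)))
```

```text
[0.54283193 0.1987155  0.39714532] [-1.79808255e+02  3.83049168e-02  8.39071523e+01]
303 [0.58372004 0.22738023 0.19933861] [[0.57696643 0.20972185 0.19763853]
 [0.58975096 0.24629133 0.20095683]] ((583.3622436523438, 228.07955932617188), (39.23526382446289, 11.517123222351074), 85.0509033203125)
```

View pics/w2.png

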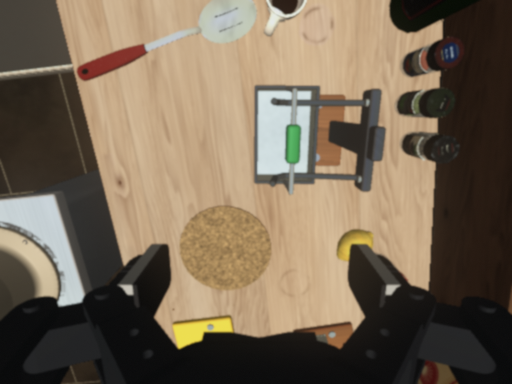

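The call was refused because "dr" was missing, so this view is the same as before, with the grip at (292,145). I'll retry with it included.

>>> drive_tool(commands=[{"slide": [3.3, 3.8, 0], "dr": [0, 0, 0], "grip": 0}, {"slide": [3.3, 3.8, 0], "dr": [0, 0, 0], "grip": 0}, {"slide": [3.3, 3.8, 4], "dr": [0, 0, 0], "grip": 0}, {"slide": [3.3, 3.8, 8], "dr": [0, 0, 0], "grip": 0}, {"slide": [3.3, 3.8, 12], "dr": [0, 0, 0], "grip": 0}, {"slide": [3.3, 3.8, 14], "dr": [0, 0, 0], "grip": 0}, {"slide": [3.3, 3.8, 14], "dr": [0, 0, 0], "grip": 0}, {"slide": [3.3, 3.8, 14], "dr": [0, 0, 0], "grip": 0}, {"slide": [3.3, 3.8, 14], "dr": [0, 0, 0], "grip": 0}])

```text
time: 2.95
tcp_pos: [0.5842, 0.2245, 0.2622]
tcp_rot: [179.8, -0.1, 83.7]
wrist_force: [1.4, -0.2, 0.7]
opening: 0.0856
finger_force: 0.0
```

Run:
```python
from h import *
s,im,d,P=wrist(); print(s['tcp_pos'],s['tcp_rot']); cv2.imwrite("pics/w3.png",im)
hsv=cv2.cvtColor(im,cv2.COLOR_BGR2HSV)
g=(d>0)&(cv2.inRange(hsv,(45,130,60),(80,255,255))>0)&(P[...,2]>.188)&(P[...,2]<.215)
q=P[g]; print(len(q),q.mean(0),np.percentile(q,[2,98],0),cv2.minAreaRect((q[:,:2]*1000).astype(np.float32)))
```

```text
[0.58421939 0.22450652 0.26215932] [ 1.79773916e+02 -6.31601392e-02  8.36615804e+01]
940 [0.58335432 0.22871635 0.19929472] [[0.57624995 0.20948884 0.19784892]
 [0.59026254 0.24723973 0.20069586]] ((583.1819458007812, 228.48318481445312), (40.42874526977539, 12.567951202392578), 84.00505828857422)
```

View pics/w3.png

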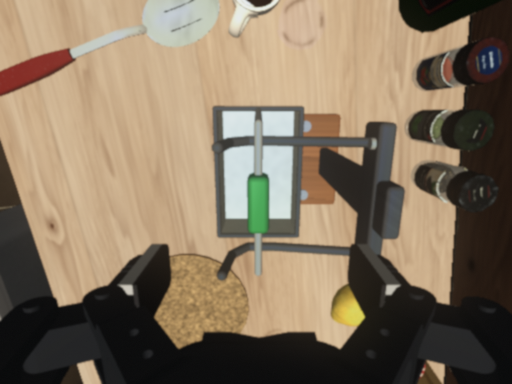

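The grip, at (258,205), is centred between the fingers. The descent now needs 0.4 cm along tool x.

>>> drive_tool(commands=[{"slide": [0.4, 0, 2.5], "dr": [0, 0, 0], "grip": 0}, {"slide": [0.4, 0, 5], "dr": [0, 0, 0], "grip": 0}, {"slide": [0.4, 0, 7.5], "dr": [0, 0, 0], "grip": 0}, {"slide": [0.4, 0, 9.3], "dr": [0, 0, 0], "grip": 0}, {"slide": [0.4, 0, 9.3], "dr": [0, 0, 0], "grip": 0}, {"slide": [0.4, 0, 9.3], "dr": [0, 0, 0], "grip": 0}, {"slide": [0.4, 0, 9.3], "dr": [0, 0, 0], "grip": 0}])

```text
time: 3.58
tcp_pos: [0.585, 0.2291, 0.1689]
tcp_rot: [179.8, -0.1, 83.7]
wrist_force: [-0.1, -0.8, 0.3]
opening: 0.0851
finger_force: 0.0
```

>>> drive_tool(commands=[{"slide": [0, 0, 0], "dr": [0, 0, 0], "grip": 1}, {"slide": [0, 0, 0], "dr": [0, 0, 0], "grip": 1}, {"slide": [0, 0, 0], "dr": [0, 0, 0], "grip": 1}, {"slide": [0, 0, 0], "dr": [0, 0, 0], "grip": 1}, {"slide": [0, 0, 0], "dr": [0, 0, 0], "grip": 1}, {"slide": [0, 0, 0], "dr": [0, 0, 0], "grip": 1}, {"slide": [0, 0, 0], "dr": [0, 0, 0], "grip": 1}, {"slide": [0, 0, 0], "dr": [0, 0, 0], "grip": 1}, {"slide": [0, 0, 0], "dr": [0, 0, 0], "grip": 1}, {"slide": [0, 0, 0], "dr": [0, 0, 0], "grip": 1}], newtons=60)

```text
time: 4.42
tcp_pos: [0.584, 0.229, 0.1666]
tcp_rot: [180.0, -0.0, 83.7]
wrist_force: [-2.3, -0.6, 2.7]
opening: 0.0154
finger_force: 59.2
```

>>> drive_tool(commands=[{"slide": [0, 0, -1], "dr": [0, 0, 0], "grip": 1}, {"slide": [0, 0, -2], "dr": [0, 0, 0], "grip": 1}, {"slide": [0, 0, -3], "dr": [0, 0, 0], "grip": 1}, {"slide": [0, 0, -4], "dr": [0, 0, 0], "grip": 1}, {"slide": [0, 0, -5], "dr": [0, 0, 0], "grip": 1}, {"slide": [0, 0, -6], "dr": [0, 0, 0], "grip": 1}, {"slide": [0, 0, -6.3], "dr": [0, 0, 0], "grip": 1}, {"slide": [0, 0, -6.3], "dr": [0, 0, 0], "grip": 1}, {"slide": [0, 0, -6.3], "dr": [0, 0, 0], "grip": 1}, {"slide": [0, 0, -6.3], "dr": [0, 0, 0], "grip": 1}])

```text
time: 5.25
tcp_pos: [0.5837, 0.229, 0.2287]
tcp_rot: [-179.9, 0.0, 83.7]
wrist_force: [-0.2, -0.0, -2.9]
opening: 0.015
finger_force: 58.7
```

Run:
```python
from h import *
s,im,d,P=wrist(); print(s['tcp_pos'],s['opening'],s['finger_force'],s['wrist_force']); 
i2,_=ctrl.grab_frame("side"); cv2.imwrite("pics/l1.png",cv2.resize(np.hstack([im,i2]),(800,300)))
```

```text
[0.58372746 0.22896233 0.22865495] 0.015038557534103705 58.716811537742615 [-0.18415429 -0.03904658 -2.86178306]
```

View pics/l1.png

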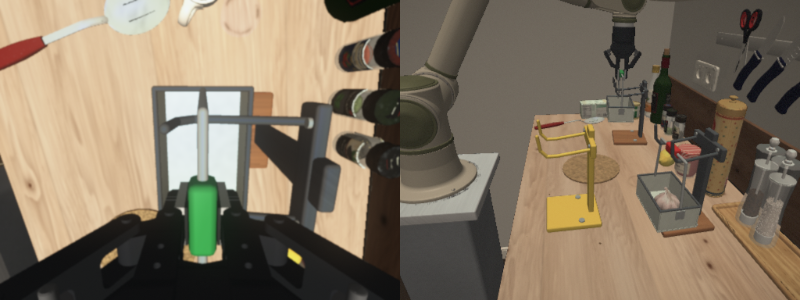

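The caddy has been lifted 62 mm and is clear above the hook tips; in the side view it is at (620,105) and in the wrist view the box is beside the hooks. Before moving to the mat I check how close the yellow stand is.

Run:
```python
from h import *
f=np.load("side0.npz"); im,d=f['im'],f['d']; P=pts("side",d); hsv=cv2.cvtColor(im,cv2.COLOR_BGR2HSV)
y=(d>0)&(cv2.inRange(hsv,(20,150,60),(32,255,255))>0); y[:,300:]=0
q=P[y]
for lo,hi in((0,.03),(.03,.15),(.15,.26)):
    s=q[(q[:,2]>lo)&(q[:,2]<hi)]; print(lo,len(s),np.percentile(s,[2,50,98],0).round(3).tolist())
```

```text
0 2646 [[0.326, -0.256, 0.006], [0.379, -0.214, 0.015], [0.444, -0.145, 0.017]]
0.03 434 [[0.422, -0.214, 0.033], [0.427, -0.211, 0.093], [0.434, -0.193, 0.148]]
0.15 948 [[0.318, -0.251, 0.155], [0.42, -0.213, 0.197], [0.433, -0.155, 0.228]]
```

>>> drive_tool(commands=[{"slide": [0, -1, 0], "dr": [0, 0, 0], "grip": 1}, {"slide": [0, -2, 0], "dr": [0, 0, 0], "grip": 1}, {"slide": [0, -3.5, 0], "dr": [0, 0, 0], "grip": 1}, {"slide": [0, -5, 0], "dr": [0, 0, 0], "grip": 1}, {"slide": [0, -6.5, 0], "dr": [0, 0, 0], "grip": 1}, {"slide": [0, -8, 0], "dr": [0, 0, 0], "grip": 1}, {"slide": [0, -9.5, 0], "dr": [0, 0, 0], "grip": 1}, {"slide": [0, -11, 0], "dr": [0, 0, 0], "grip": 1}, {"slide": [0, -12, 0], "dr": [0, 0, 0], "grip": 1}, {"slide": [0, -12, 0], "dr": [0, 0, 0], "grip": 1}, {"slide": [0, -12, 0], "dr": [0, 0, 0], "grip": 1}])

```text
time: 6.27
tcp_pos: [0.4648, 0.2422, 0.2295]
tcp_rot: [180.0, -0.0, 83.7]
wrist_force: [0.7, 0.7, -2.5]
opening: 0.0154
finger_force: 58.7
```

>>> drive_tool(commands=[{"slide": [-1, 0.1, 0], "dr": [0, 0, 0], "grip": 1}, {"slide": [-3, 0.2, 0], "dr": [0, 0, 0], "grip": 1}, {"slide": [-5.5, 0.4, 0], "dr": [0, 0, 0], "grip": 1}, {"slide": [-8.5, 0.6, 0], "dr": [0, 0, 0], "grip": 1}, {"slide": [-11.5, 0.8, 0], "dr": [0, 0, 0], "grip": 1}, {"slide": [-14.5, 1, 0], "dr": [0, 0, 0], "grip": 1}, {"slide": [-17.5, 1.2, 0], "dr": [0, 0, 0], "grip": 1}, {"slide": [-20, 1.4, 0], "dr": [0, 0, 0], "grip": 1}, {"slide": [-21.8, 1.6, 0], "dr": [0, 0, 0], "grip": 1}, {"slide": [-22.6, 1.6, 0], "dr": [0, 0, 0], "grip": 1}, {"slide": [-22.6, 1.6, 0], "dr": [0, 0, 0], "grip": 1}, {"slide": [-22.6, 1.6, 0], "dr": [0, 0, 0], "grip": 1}])

```text
time: 7.27
tcp_pos: [0.4559, 0.0158, 0.2293]
tcp_rot: [-180.0, -0.0, 83.7]
wrist_force: [-0.2, -0.2, -2.6]
opening: 0.0151
finger_force: 58.8
```

Run:
```python
from h import *
s,im,d,P=wrist(); print(s['tcp_pos'],s['tcp_rot'],s['finger_force'])
i2,d2=ctrl.grab_frame("side"); cv2.imwrite("pics/m1.png",cv2.resize(np.hstack([im,i2]),(800,300)))
Q=P[(d>0)&(abs(P[...,0]-.456)<.09)&(abs(P[...,1]-.016)<.12)]
for z in(.09,.10,.14,.148,.155): 
    q=Q[abs(Q[:,2]-z)<.004]; print(z,len(q),q.mean(0) if len(q) else '',np.percentile(q,[2,98],0).round(3).tolist() if len(q) else '')
```

```text
[0.45593561 0.01576055 0.22930794] [-1.79991895e+02 -2.08248950e-02  8.36566809e+01] 58.75102400779724
0.09 0  
0.1 9128 [0.45638527 0.02837266 0.10018321] [[0.413, -0.031, 0.099], [0.499, 0.079, 0.102]]
0.14 532 [0.45602558 0.02609729 0.14005348] [[0.408, -0.035, 0.136], [0.504, 0.081, 0.144]]
0.148 395 [0.45717142 0.02674564 0.14711675] [[0.408, -0.036, 0.144], [0.504, 0.082, 0.152]]
0.155 2897 [0.4581839  0.04373028 0.15415622] [[0.406, -0.033, 0.152], [0.506, 0.088, 0.156]]
```

View pics/m1.png

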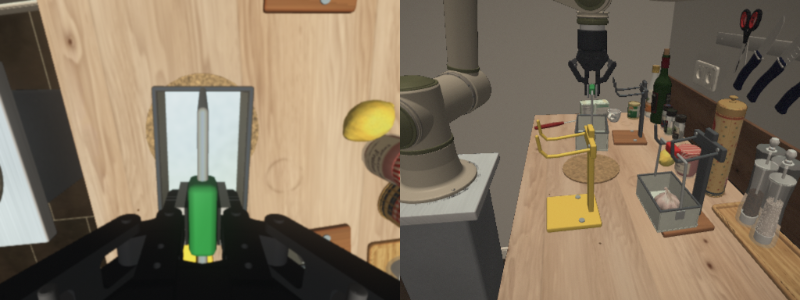

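The caddy is level and centred over the mat: in the wrist view mat shows equally on both sides of the box, at (150,140) and (255,130). I lower it slowly.

>>> drive_tool(commands=[{"slide": [0, 0, 1], "dr": [0, 0, 0], "grip": 1}, {"slide": [0, 0, 2.5], "dr": [0, 0, 0], "grip": 1}, {"slide": [0, 0, 4], "dr": [0, 0, 0], "grip": 1}, {"slide": [0, 0, 5.5], "dr": [0, 0, 0], "grip": 1}, {"slide": [0, 0, 7], "dr": [0, 0, 0], "grip": 1}, {"slide": [0, 0, 7.8], "dr": [0, 0, 0], "grip": 1}, {"slide": [0, 0, 8.3], "dr": [0, 0, 0], "grip": 1}, {"slide": [0, 0, 8.6], "dr": [0, 0, 0], "grip": 1}, {"slide": [0, 0, 8.8], "dr": [0, 0, 0], "grip": 1}, {"slide": [0, 0, 8.8], "dr": [0, 0, 0], "grip": 1}, {"slide": [0, 0, 8.8], "dr": [0, 0, 0], "grip": 1}])

```text
time: 8.28
tcp_pos: [0.4561, 0.0158, 0.1419]
tcp_rot: [179.9, 0.0, 83.7]
wrist_force: [-0.5, 0.4, -3.0]
opening: 0.0153
finger_force: 58.8
```

>>> drive_tool(commands=[{"slide": [0, 0, 0.1], "dr": [0, 0, 0], "grip": 1}, {"slide": [0, 0, 0.2], "dr": [0, 0, 0], "grip": 1}, {"slide": [0, 0, 0.3], "dr": [0, 0, 0], "grip": 1}, {"slide": [0, 0, 0.3], "dr": [0, 0, 0], "grip": 1}, {"slide": [0, 0, 0.3], "dr": [0, 0, 0], "grip": 1}])

```text
time: 8.7
tcp_pos: [0.4558, 0.0158, 0.1384]
tcp_rot: [-180.0, 0.0, 83.7]
wrist_force: [-0.3, 0.8, -3.0]
opening: 0.0149
finger_force: 58.8
```

Not touching yet (−3 N is the caddy's weight), so I go down in small steps.

>>> drive_tool(commands=[{"slide": [0, 0, 0.05], "dr": [0, 0, 0], "grip": 1}, {"slide": [0, 0, 0.1], "dr": [0, 0, 0], "grip": 1}, {"slide": [0, 0, 0.15], "dr": [0, 0, 0], "grip": 1}, {"slide": [0, 0, 0.15], "dr": [0, 0, 0], "grip": 1}, {"slide": [0, 0, 0.15], "dr": [0, 0, 0], "grip": 1}])

```text
time: 9.12
tcp_pos: [0.4561, 0.0158, 0.1379]
tcp_rot: [179.9, 0.0, 83.7]
wrist_force: [-3.6, 1.6, 8.5]
opening: 0.0154
finger_force: 60.5
```

>>> drive_tool(commands=[{"slide": [0, 0, -0.05], "dr": [0, 0, 0], "grip": 0.7}, {"slide": [0, 0, -0.1], "dr": [0, 0, 0], "grip": 0.6}, {"slide": [0, 0, -0.1], "dr": [0, 0, 0], "grip": 0.3}, {"slide": [0, 0, -0.1], "dr": [0, 0, 0], "grip": 0}, {"slide": [0, 0, -0.1], "dr": [0, 0, 0], "grip": 0}, {"slide": [0, 0, -0.1], "dr": [0, 0, 0], "grip": 0}, {"slide": [0, 0, -0.1], "dr": [0, 0, 0], "grip": 0}, {"slide": [0, 0, -0.1], "dr": [0, 0, 0], "grip": 0}, {"slide": [0, 0, -0.1], "dr": [0, 0, 0], "grip": 0}])

```text
time: 9.87
tcp_pos: [0.4558, 0.0157, 0.1379]
tcp_rot: [-180.0, -0.0, 83.7]
wrist_force: [-0.1, -0.3, 0.0]
opening: 0.0853
finger_force: 0.0
```

>>> drive_tool(commands=[{"slide": [0, 0, -1], "dr": [0, 0, 0], "grip": 0}, {"slide": [0, 0, -3], "dr": [0, 0, 0], "grip": 0}, {"slide": [0, 0, -6], "dr": [0, 0, 0], "grip": 0}, {"slide": [0, 0, -9], "dr": [0, 0, 0], "grip": 0}, {"slide": [0, 0, -12], "dr": [0, 0, 0], "grip": 0}, {"slide": [0, 0, -15], "dr": [0, 0, 0], "grip": 0}, {"slide": [0, 0, -18], "dr": [0, 0, 0], "grip": 0}, {"slide": [0, 0, -20], "dr": [0, 0, 0], "grip": 0}, {"slide": [0, 0, -20], "dr": [0, 0, 0], "grip": 0}, {"slide": [0, 0, -20], "dr": [0, 0, 0], "grip": 0}, {"slide": [0, 0, -20], "dr": [0, 0, 0], "grip": 0}])

```text
time: 10.78
tcp_pos: [0.4555, 0.0158, 0.3368]
tcp_rot: [-179.9, -0.0, 83.7]
wrist_force: [0.1, -0.7, -0.7]
opening: 0.0855
finger_force: 0.0
```

Run:
```python
from h import *
s,im,d,P=wrist(); print(s['tcp_pos'],s['opening'])
i2,d2=ctrl.grab_frame("side"); cv2.imwrite("pics/e1.png",cv2.resize(np.hstack([im,i2]),(800,300)))
hsv=cv2.cvtColor(im,cv2.COLOR_BGR2HSV)
g=(d>0)&(cv2.inRange(hsv,(45,130,60),(80,255,255))>0); q=P[g&(P[...,2]>.1)]; print("grip",q.mean(0))
Q=P[(d>0)&(abs(P[...,2]-.061)<.004)&(abs(P[...,0]-.456)<.09)&(abs(P[...,1]-.016)<.12)]; print(cv2.minAreaRect((Q[:,:2]*1000).astype(np.float32)))
```

```text
[0.4555334  0.01581341 0.33681961] 0.08545345379137259
grip [0.45581779 0.01444046 0.17058235]
((454.9183654785156, 15.050186157226562), (143.223388671875, 92.8705825805664), 83.6720199584961)
```

View pics/e1.png

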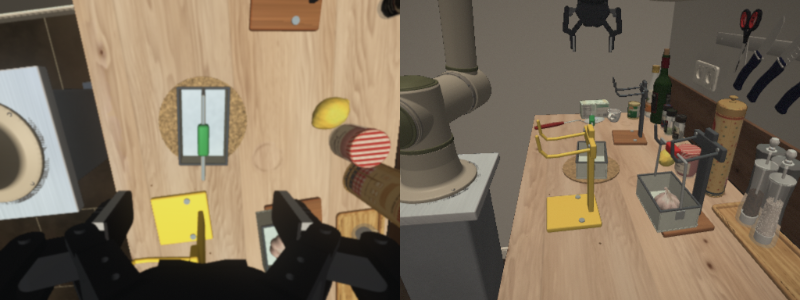

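The caddy stands upright in the middle of the mat (wrist view at (203,125)), the red caddy is undisturbed, and the gripper is clear.

```bash
python3 -c "
from cell import ctrl
print(ctrl.finish_job())"
```

```text
the job is handed in; nothing more can be done
None
```

I lifted the green-gripped caddy off its hooks, set it down upright in the middle of the cork mat and let go; the red-gripped caddy still hangs where it was, and the job is handed in (the call returned no verdict).

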